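Flip the sample-tray tags on a seed-testing bench

TASK

Each hinged tag on the board belongs to the sample tray straight behind it. Gently push tags over with the fingertips so that only the full trays (a vial in all four pockets) have their tag lying back towards the tray, round boss up, while the tag of every other tray leans towards the robot; a tag that is already right needs no push. Only push the tags: do not lift, carry or shift the trays or the other things standing about.

Things in the scene. Friction and masses are not known exactly. Their poses are not given: they have to be found in the camera images.
- board: flat plywood strip, 90 x 460 x 12 mm, fixed on the bench; origin at the centre of its underside; its x axis points from the robot's side to the trays, y along the row of tags. It may be turned a little on the bench
- stand_1: one of four alike fixed steel V stands in a row on the board, 100 mm apart along the board's y; which of the four places it has changes from run to run. Base 50 x 60 x 8 mm, parts of it reach 48 mm above its underside; the tag's hinge line lies along y, 33 mm above the origin. Origin: centre of the underside, 12 mm above the bench; x points to the tray that belongs to it, y along the board
- tag_1 (a joint): hinge of the aluminium tag on stand_1: 0 = the tag rests leaning 0.70 rad (40 deg) from upright towards the robot (-x of the stand), 0.70 = upright, 1.40 = rests leaning 0.70 rad towards its tray. The tag (44 mm wide, 3 mm thick, 40 g, free-swinging, no spring) falls by itself to whichever side of upright it is on. Its robot-side face, turned up at 1.40, carries a round boss; its tray-side face, turned up at 0, a straight bar
- tag_1_edge (a point): middle of the free upper edge of tag_1, a round bead 8 mm in diameter and 44 mm long, 50 mm from the hinge line; 83 mm above the bench at rest, 95 mm when upright; the point moves with the tag
- stand_2: one of four alike fixed steel V stands in a row on the board, 100 mm apart along the board's y; which of the four places it has changes from run to run. Base 50 x 60 x 8 mm, parts of it reach 48 mm above its underside; the tag's hinge line lies along y, 33 mm above the origin. Origin: centre of the underside, 12 mm above the bench; x points to the tray that belongs to it, y along the board
- tag_2 (a joint): hinge of the aluminium tag on stand_2: 0 = the tag rests leaning 0.70 rad (40 deg) from upright towards the robot (-x of the stand), 0.70 = upright, 1.40 = rests leaning 0.70 rad towards its tray. The tag (44 mm wide, 3 mm thick, 40 g, free-swinging, no spring) falls by itself to whichever side of upright it is on. Its robot-side face, turned up at 1.40, carries a round boss; its tray-side face, turned up at 0, a straight bar
- tag_2_edge (a point): middle of the free upper edge of tag_2, a round bead 8 mm in diameter and 44 mm long, 50 mm from the hinge line; 83 mm above the bench at rest, 95 mm when upright; the point moves with the tag
- stand_3: one of four alike fixed steel V stands in a row on the board, 100 mm apart along the board's y; which of the four places it has changes from run to run. Base 50 x 60 x 8 mm, parts of it reach 48 mm above its underside; the tag's hinge line lies along y, 33 mm above the origin. Origin: centre of the underside, 12 mm above the bench; x points to the tray that belongs to it, y along the board
- tag_3 (a joint): hinge of the aluminium tag on stand_3: 0 = the tag rests leaning 0.70 rad (40 deg) from upright towards the robot (-x of the stand), 0.70 = upright, 1.40 = rests leaning 0.70 rad towards its tray. The tag (44 mm wide, 3 mm thick, 40 g, free-swinging, no spring) falls by itself to whichever side of upright it is on. Its robot-side face, turned up at 1.40, carries a round boss; its tray-side face, turned up at 0, a straight bar
- tag_3_edge (a point): middle of the free upper edge of tag_3, a round bead 8 mm in diameter and 44 mm long, 50 mm from the hinge line; 83 mm above the bench at rest, 95 mm when upright; the point moves with the tag
- stand_4: one of four alike fixed steel V stands in a row on the board, 100 mm apart along the board's y; which of the four places it has changes from run to run. Base 50 x 60 x 8 mm, parts of it reach 48 mm above its underside; the tag's hinge line lies along y, 33 mm above the origin. Origin: centre of the underside, 12 mm above the bench; x points to the tray that belongs to it, y along the board
- tag_4 (a joint): hinge of the aluminium tag on stand_4: 0 = the tag rests leaning 0.70 rad (40 deg) from upright towards the robot (-x of the stand), 0.70 = upright, 1.40 = rests leaning 0.70 rad towards its tray. The tag (44 mm wide, 3 mm thick, 40 g, free-swinging, no spring) falls by itself to whichever side of upright it is on. Its robot-side face, turned up at 1.40, carries a round boss; its tray-side face, turned up at 0, a straight bar
- tag_4_edge (a point): middle of the free upper edge of tag_4, a round bead 8 mm in diameter and 44 mm long, 50 mm from the hinge line; 83 mm above the bench at rest, 95 mm when upright; the point moves with the tag
- tray_full_a: loose metal sample tray, 82 x 82 x 35 mm with four pockets (2 x 2); all four pockets hold a vial (full). White-capped vials, 30 mm in diameter, stand up to 60 mm above the bench. Origin: centre of its underside, about 155 mm behind (+x of) the stand of its tag, within 10 mm sideways; which tray stands at which tag changes from run to run. 450 g
- tray_full_b: loose metal sample tray, 82 x 82 x 35 mm with four pockets (2 x 2); all four pockets hold a vial (full). White-capped vials, 30 mm in diameter, stand up to 60 mm above the bench. Origin: centre of its underside, about 155 mm behind (+x of) the stand of its tag, within 10 mm sideways; which tray stands at which tag changes from run to run. 450 g
- tray_three: loose metal sample tray, 82 x 82 x 35 mm with four pockets (2 x 2); three pockets hold a vial, one is empty (not full). White-capped vials, 30 mm in diameter, stand up to 60 mm above the bench. Origin: centre of its underside, about 155 mm behind (+x of) the stand of its tag, within 10 mm sideways; which tray stands at which tag changes from run to run. 450 g
- tray_one: loose metal sample tray, 82 x 82 x 35 mm with four pockets (2 x 2); one pocket holds a vial, three are empty (not full). White-capped vials, 30 mm in diameter, stand up to 60 mm above the bench. Origin: centre of its underside, about 155 mm behind (+x of) the stand of its tag, within 10 mm sideways; which tray stands at which tag changes from run to run. 450 g
- spare_vial: bystander: loose capped vial, 30 mm in diameter, 55 mm tall, standing behind the board midway between the two middle tags; origin at the centre of its underside
- weight: bystander: brass balance weight with a knob, 22 mm in diameter, 40 mm tall, standing before the board midway between two tags; origin at the centre of its underside
- cup: bystander: clear plastic counting cup, 60 mm in diameter, 65 mm tall, past the left end of the board; origin at the centre of its underside
- jar: bystander: closed amber jar, 60 mm in diameter, 75 mm tall, past the right end of the board; origin at the centre of its underside
- packet: bystander: standing filled kraft seed packet, 45 x 70 x 116 mm, left of the trays; origin at the centre of its underside
- scoop: bystander: steel spoon lying on the bench between robot and board; origin under its middle
- brush: bystander: small brush lying right of the trays; origin under its middle

How it is judged (in metres and radians):
At the end, for the whole second after the job is handed in: For every tag, at rest: if the tray straight behind it (within 50 mm sideways) is one of the two full ones, its joint is above 1.25 rad (lying back to the tray); otherwise it is below 0.15 rad (leaning to the robot) (velocity of joint tag_1 between -0.1 and 0.1 rad/s and (y of tray_full_a in the frame of stand_1 below -0.05 m or y of tray_full_a in the frame of stand_1 above 0.05 m or value of joint tag_1 above 1.25 rad) and (y of tray_full_b in the frame of stand_1 below -0.05 m or y of tray_full_b in the frame of stand_1 above 0.05 m or value of joint tag_1 above 1.25 rad) and (y of tray_three in the frame of stand_1 below -0.05 m or y of tray_three in the frame of stand_1 above 0.05 m or value of joint tag_1 below 0.15 rad) and (y of tray_one in the frame of stand_1 below -0.05 m or y of tray_one in the frame of stand_1 above 0.05 m or value of joint tag_1 below 0.15 rad) and velocity of joint tag_2 between -0.1 and 0.1 rad/s and (y of tray_full_a in the frame of stand_2 below -0.05 m or y of tray_full_a in the frame of stand_2 above 0.05 m or value of joint tag_2 above 1.25 rad) and (y of tray_full_b in the frame of stand_2 below -0.05 m or y of tray_full_b in the frame of stand_2 above 0.05 m or value of joint tag_2 above 1.25 rad) and (y of tray_three in the frame of stand_2 below -0.05 m or y of tray_three in the frame of stand_2 above 0.05 m or value of joint tag_2 below 0.15 rad) and (y of tray_one in the frame of stand_2 below -0.05 m or y of tray_one in the frame of stand_2 above 0.05 m or value of joint tag_2 below 0.15 rad) and velocity of joint tag_3 between -0.1 and 0.1 rad/s and (y of tray_full_a in the frame of stand_3 below -0.05 m or y of tray_full_a in the frame of stand_3 above 0.05 m or value of joint tag_3 above 1.25 rad) and (y of tray_full_b in the frame of stand_3 below -0.05 m or y of tray_full_b in the frame of stand_3 above 0.05 m or value of joint tag_3 above 1.25 rad) and (y of tray_three in the frame of stand_3 below -0.05 m or y of tray_three in the frame of stand_3 above 0.05 m or value of joint tag_3 below 0.15 rad) and (y of tray_one in the frame of stand_3 below -0.05 m or y of tray_one in the frame of stand_3 above 0.05 m or value of joint tag_3 below 0.15 rad) and velocity of joint tag_4 between -0.1 and 0.1 rad/s and (y of tray_full_a in the frame of stand_4 below -0.05 m or y of tray_full_a in the frame of stand_4 above 0.05 m or value of joint tag_4 above 1.25 rad) and (y of tray_full_b in the frame of stand_4 below -0.05 m or y of tray_full_b in the frame of stand_4 above 0.05 m or value of joint tag_4 above 1.25 rad) and (y of tray_three in the frame of stand_4 below -0.05 m or y of tray_three in the frame of stand_4 above 0.05 m or value of joint tag_4 below 0.15 rad) and (y of tray_one in the frame of stand_4 below -0.05 m or y of tray_one in the frame of stand_4 above 0.05 m or value of joint tag_4 below 0.15 rad)); the robot touches nothing.
It fails at once if a sample tray is lifted, carried or shifted by more than 20 mm (distance of any of tray_full_a, tray_full_b, tray_three, tray_one from where it was at the start of the episode above 0.02 m).
It fails at once if a bystander is lifted, carried or shifted by more than 20 mm (distance of any of spare_vial, weight, cup, jar, packet, scoop, brush from where it was at the start of the episode above 0.02 m).
It fails at once if a tag or its stand is pushed or squeezed with more than 20 N (contact force between the fingers and stand_1 above 20 N or contact force between the fingers and stand_2 above 20 N or contact force between the fingers and stand_3 above 20 N or contact force between the fingers and stand_4 above 20 N).
It also fails if it takes over 48 s, if anything falls off the work surface, if the arm or the gripper's body presses on something with over 40 N, if the wrist force passes 120 N, or if a joint passes its speed limit or range.

ROBOT

A 6-joint arm with a two-finger parallel gripper is mounted at the origin on the work surface. World frame = base frame: x ahead of the robot, y to its left, z up, the work surface at z = 0. Lengths are in mm, angles in degrees, forces in N, time in s.
With the tool pointing down it reaches from about 350 to 850 mm from the base axis. Payload 8.1 kg.
Tool frame: the origin (TCP) lies at the very end of the fingers, on their centre line; the grasp point (between the pads) lies 19 mm behind it; z points along the fingers, y is the line along which they close (so a half turn about z gives the same grasp; the last joint's range is limited). The gripper opens to 85 mm and grips with 20 to 120 N. Pads are 22 mm wide; open, the fingers measure 114 mm over their backs; the gripper's body (76 mm by 85 mm) begins 54 mm behind the grasp point. The pads swing forward as they close: fully open they stand 13 mm farther back than shut.
Start: joints at [62.2, 7.471, 85.268, -0, 87.261, -4.893], TCP at [233.52, 552.697, 231.292] pointing down, gripper open.
Joint ranges: [-169.43, 169.43], [-51.17, 129.36], [1.28, 143.12], [-76.62, 256.62], [0, 156.53], [-152.29, 152.29]. Speed limits (degrees/s): [136.94, 136.94, 159.86, 180, 180, 180].

INTERFACE

Orientations are given as [roll, pitch, yaw] about the fixed x, y, z axes, in that order (R = Rz(yaw) Ry(pitch) Rx(roll)).
In Python, from bench import r gives the robot as it stands.
- The arm moves only by the shell command python3 -m jog 'ROWS' [FORCE]. ROWS is JSON, a list of rows, each a list of 7 numbers: the turn, a rotation vector about the tool's x, y, z in degrees, then the shift along the tool's x, y, z in mm, then the closure, from -1 (fully open) to 1 (shut), so that 0 is half open. A call has 1 to 5 rows; each row shifts and turns the commanded pose from where the row before left it, along the tool's axes as they then stand; what a row does not reach is not made up. A row lasts 1/10 s, in which the tool goes at most 50 mm and 8.59 degrees, less where a joint would pass 70% of its speed; a pose out of reach is approached as far as the arm can. A call is refused whole if a number of a shift passes 50 or a number of a turn 8.59, either way. A call with a gripper value outside its range is refused whole. The fingers move at their own pace and stop on an object; FORCE is the grip in N (left out, the last holds). Time passes only in rows, so rows that do not move let the fingers close. It gives the time, the measured TCP pose, the force, the opening and the grip force at its end, in the units of the state.
- r.sense(): the state, without advancing time (a new reading comes with each control period).
- r.snapshot(name): name is "scene" or "top" or "wrist"; returns a dict with "pixels" (384x512x3 uint8, red, green, blue), "fx", "fy", "cx", "cy" (pixels), "world_to_cam" (4x4, takes a point from world to camera coordinates); the wrist camera has in their place "hand_eye" (4x4, takes a point from camera to tool coordinates, whose origin is the TCP and whose axes are the flange's). Camera axes: x right, y up, looking along -z (the intrinsics and any distortion apply to the point x, -y, -z); pixel columns grow to the right and rows downward; lengths in mm; the calibration is good to about 2 mm. The wrist camera is an equidistant fisheye: a pixel r from the principal point sees the ray r / f radians off the axis. A picture is of the moment at which its call begins: read the wrist's pose just before it. There is no depth.
- r.hand_in(): hands the job in; it is judged then, once.
The state is a dict: "time": time; "joint_pos": joint angles; "qd": joint speeds; "joint_efforts": joint torques, N m; "tool_pos": TCP position; "tcp_rot": TCP orientation; "ft_force": force on the tool from outside, world axes, zero at the start; "wrist_torque": the same for the moment, N m; "finger_gap": finger opening in mm; "grip_force": force on a finger pad.
Only numpy, scipy, OpenCV 4.12 (cv2) and the standard library are available. Lean on these libraries where they do the work, as an engineer would, in place of code of your own. Each camera call takes 0.05 s, during which the arm holds its last target. There are 200 camera calls.

## Working session

There is one attempt and no reset: what is moved stays moved. The work goes in short steps, Python scripts to look and compute and a shell command to move; the robot and the scene stay as the last step left them, time stands still between calls to the robot, and variables do not carry over. Pictures are saved under pics/ and viewed, at most 10 in all, crops included, and the job is handed in when it is done.

```bash
mkdir -p pics; ls; python3 - <<'E'
from bench import r
import cv2,numpy as np
np.set_printoptions(precision=3,suppress=True)
for n in("scene","top"):
    s=r.snapshot(n); cv2.imwrite(f"pics/{n}0.png",s["pixels"][:,:,::-1]); print(n,s["fx"],s["fy"],s["cx"],s["cy"]);print(s["world_to_cam"],[k for k in s])
print(r.sense())
E
```

```text
pics
scene 441.8390929970655 441.8390929970655 267.9896417919238 190.80247227291116
[[   -0.549     0.836    -0.001   292.257]
 [   -0.652    -0.428     0.626   308.239]
 [    0.523     0.345     0.779 -1378.841]
 [    0.        0.        0.        1.   ]] ['pixels', 'fx', 'fy', 'cx', 'cy', 'world_to_cam']
top 375.2104575224201 375.2104575224201 258.5953385987498 191.47116876886605
[[   -0.024    -1.        0.006    19.93 ]
 [    0.998    -0.024     0.056  -562.657]
 [   -0.056     0.007     0.998 -1031.472]
 [    0.        0.        0.        1.   ]] ['pixels', 'fx', 'fy', 'cx', 'cy', 'world_to_cam']
{'time': 0.1, 'joint_pos': array([62.2  ,  7.511, 85.321,  0.001, 87.263, -4.894]), 'qd': array([-0.034, -0.116, -0.077, -0.011, -0.073,  0.01 ]), 'joint_efforts': array([  0.001, -57.095, -50.195,  -0.   ,   0.008,   0.   ]), 'tool_pos': array([233.285, 552.267, 230.371]), 'tcp_rot': array([-179.906,   -0.009,  157.094]), 'ft_force': array([-0.054, -0.494, -1.277]), 'wrist_torque': array([ 0.006, -0.01 , -0.015]), 'grip_force': 0.0, 'finger_gap': 85.51251179430142}
```

View pics/top0.png

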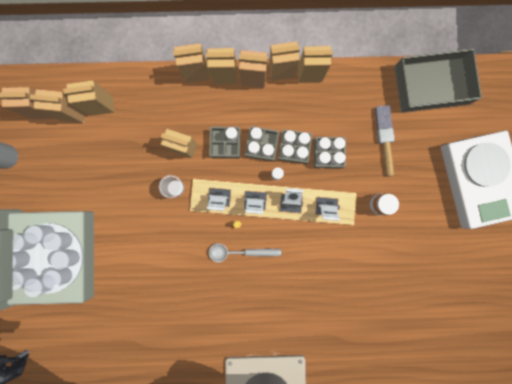

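View pics/scene0.png

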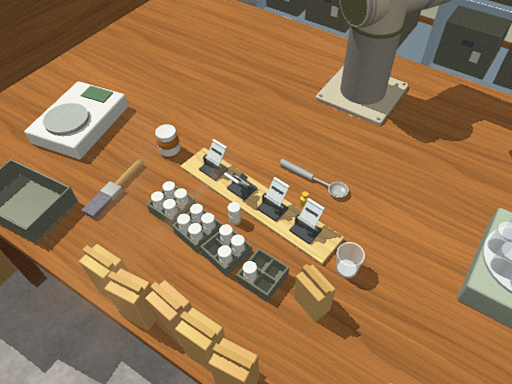

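The top view shows the trays left to right at (225,142), (262,143), (295,147) and (330,152). The tags are at (218,200), (255,203), (291,200) and (328,208), and the weight is at (237,225). I'll zoom in on both views.

```bash
python3 - <<'E'
import cv2,numpy as np
a=cv2.imread("pics/top0.png")[120:225,185:365]; b=cv2.imread("pics/scene0.png")[135:300,140:345]
a=cv2.resize(a,(560,327),interpolation=3); b=cv2.resize(b,None,fx=2.7,fy=2.7,interpolation=3)
cv2.imwrite("pics/a.png",cv2.resize(a,(800,467))); cv2.imwrite("pics/b.png",b)
E
```

```text
(no output)
```

View pics/a.png

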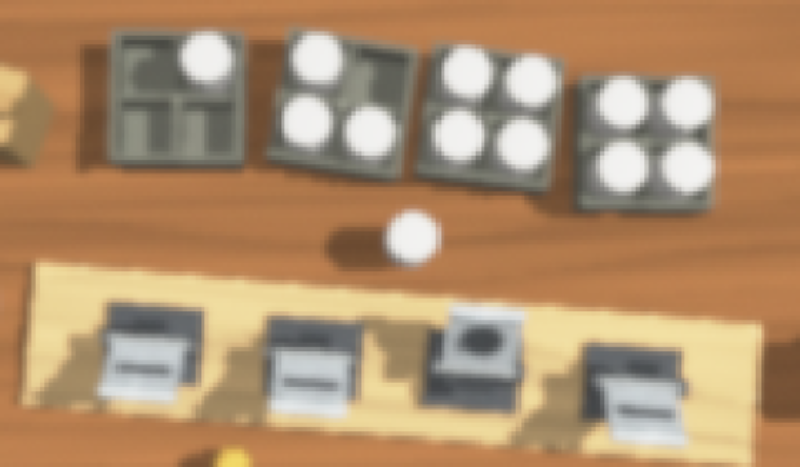

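View pics/b.png

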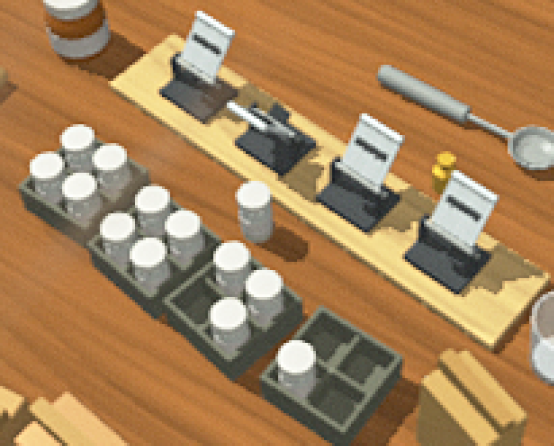

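The left two trays are not full, and their tags show the bar and lean to the robot, which is correct. The third tray is full and its tag already lies back, boss up. The fourth, rightmost tray is full but its tag leans to the robot, so that is the only push. Next I'll locate that tag.

```bash
cat > h.py <<'E'
import numpy as np
from bench import r
def ray(s,u,v,z):
    W=np.array(s["world_to_cam"]);R=W[:3,:3];o=-R.T@W[:3,3]
    d=R.T@np.array([(u-s["cx"])/s["fx"],-(v-s["cy"])/s["fy"],-1]);return o+d*(z-o[2])/d[2]
E
python3 - <<'E'
from h import *
np.set_printoptions(precision=1,suppress=True)
s=r.snapshot("top");c=lambda x,y,z:ray(s,185+x/4.444-.4,120+y/4.444-.4,z)
print("board corners",c(35,263,12),c(762,322,12),c(752,463,12),c(22,403,12))
a=c(762,322,12)-c(35,263,12);print("yaw",np.degrees(np.arctan2(a[1],a[0]))+90)
a=c(752,463,12)-c(22,403,12);print("yaw",np.degrees(np.arctan2(a[1],a[0]))+90)
print("edge R",c(645,440,83),"edges L",c(140,398,83),c(311,410,83),"base corners",c(585,345,20),c(682,350,20))
print("jar",ray(s,386,205,75),"weight",ray(s,237,225,35))
E
```

```text
board corners [603.3 190.7  12. ] [ 555. -267.   12.] [ 466.5 -257.3   12. ] [515.3 200.1  12. ]
yaw -6.0265545366903694
yaw -6.090142255646228
edge R [ 484.  -176.7   83. ] edges L [515.8 118.4  83. ] [506.3  18.5  83. ] base corners [ 542.8 -153.5   20. ] [ 538.2 -214.1   20. ]
jar [ 515.9 -327.7   75. ] weight [471.8  67.5  35. ]
```

Board yaw is -6.0°, and the right stand's hinge is at about (519,-183). I'll turn the tool to yaw 174 with the fingers shut, then travel high.

```bash
python3 -m jog '[[0,0,-8.45,0,0,0,1],[0,0,-8.45,0,0,0,1],[0,0,0,-14.3,-35,0,1],[0,0,0,-14.3,-35,0,1],[0,0,0,-14.3,-35,0,1]]' 20
python3 -m jog '[[0,0,0,-14.3,-35,0,1],[0,0,0,-14.3,-35,0,1],[0,0,0,-14.3,-35,0,1],[0,0,0,-14.3,-35,0,1],[0,0,0,-14.3,-35,0,1]]'
python3 -m jog '[[0,0,0,-14.3,-35,0,1],[0,0,0,-14.3,-35,0,1],[0,0,0,-14.3,-35,0,1],[0,0,0,-14.3,-35,0,1],[0,0,0,-14.3,-35,0,1]]'
python3 -m jog '[[0,0,0,-14.3,-35,0,1],[0,0,0,-14.3,-35,0,1],[0,0,0,-14.3,-35,0,1],[0,0,0,-14.3,-35,0,1],[0,0,0,-14.3,-35,0,1]]'
python3 -m jog '[[0,0,0,-14.3,-35,0,1],[0,0,0,-14.3,-35,0,1],[0,0,0,0,0,0,1],[0,0,0,0,0,0,1]]'
```

```text
time: 0.65
tool_pos: [265.1, 442.5, 230.6]
tcp_rot: [-179.9, -0.0, 174.0]
ft_force: [1.3, 0.7, 0.4]
finger_gap: 12.5
grip_force: 0.0
time: 1.15
tool_pos: [318.0, 260.8, 231.1]
tcp_rot: [-180.0, -0.0, 174.0]
ft_force: [1.0, -0.5, -0.2]
finger_gap: 0.1
grip_force: 0.0
time: 1.65
tool_pos: [370.8, 79.3, 231.2]
tcp_rot: [180.0, 0.0, 174.0]
ft_force: [0.7, -0.8, 0.3]
finger_gap: 0.2
grip_force: 0.0
time: 2.15
tool_pos: [423.6, -102.4, 231.2]
tcp_rot: [180.0, 0.0, 174.0]
ft_force: [1.2, 0.8, 0.1]
finger_gap: -0.1
grip_force: 0.0
time: 2.55
tool_pos: [444.3, -173.9, 230.7]
tcp_rot: [180.0, -0.1, 173.9]
ft_force: [-0.8, 0.5, 0.7]
finger_gap: -0.1
grip_force: 0.0
```

In place. I'll lower to 110 mm and look from close by.

```bash
python3 -m jog '[[0,0,0,0,0,40,1],[0,0,0,0,0,40,1],[0,0,0,0,0,30,1],[0,0,0,0,0,10,1],[0,0,0,0,0,0,1]]'
python3 - <<'E'
from h import *
import cv2
a=r.snapshot("top")["pixels"][160:250,270:400,::-1];b=r.snapshot("wrist")["pixels"][:,:,::-1]
a=cv2.resize(a,(555,384),interpolation=3);cv2.imwrite("pics/c.png",cv2.resize(np.hstack([a,b]),(800,288)))
E
```

```text
time: 3.05
tool_pos: [443.6, -172.0, 110.1]
tcp_rot: [179.9, -0.2, 174.1]
ft_force: [-0.4, 0.3, -0.1]
finger_gap: -0.2
grip_force: 0.0
```

View pics/c.png

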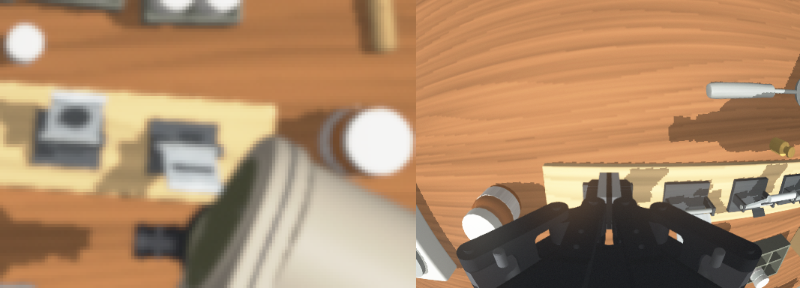

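The fingers stand in front of the right tag with clear space around them. I'll lower to z≈72 and push gently along board +x (tool -x).

```bash
python3 -m jog '[[0,0,0,0,0,20,1],[0,0,0,0,0,18,1],[0,0,0,-10,0,0,1],[0,0,0,-6,0,0,1],[0,0,0,-6,0,0,1]]'
python3 -m jog '[[0,0,0,-5,0,0,1],[0,0,0,-5,0,0,1],[0,0,0,-5,0,0,1],[0,0,0,-5,0,0,1],[0,0,0,-5,0,0,1]]'
python3 -m jog '[[0,0,0,-5,0,0,1],[0,0,0,-5,0,0,1],[0,0,0,-5,0,0,1],[0,0,0,-5,0,0,1],[0,0,0,-5,0,0,1]]'
```

```text
time: 3.65
tool_pos: [468.8, -176.4, 75.5]
tcp_rot: [-179.9, 0.2, 174.0]
ft_force: [0.5, -0.7, 0.3]
finger_gap: -0.2
grip_force: 0.0
time: 4.15
tool_pos: [491.8, -178.3, 73.3]
tcp_rot: [180.0, -0.0, 174.0]
ft_force: [-0.9, 0.8, 0.6]
finger_gap: -0.0
grip_force: 0.1
time: 4.65
tool_pos: [516.7, -180.9, 73.3]
tcp_rot: [180.0, -0.0, 174.0]
ft_force: [-0.3, 0.3, -0.4]
finger_gap: -0.1
grip_force: 0.0
```

Now I'll back off, rise and check.

```bash
python3 -m jog '[[0,0,0,0,0,0,1],[0,0,0,20,0,0,1],[0,0,0,30,0,0,1],[0,0,0,30,0,0,1],[0,0,0,0,0,-40,1]]'
python3 -m jog '[[0,0,0,30,0,-40,1],[0,0,0,0,0,-40,1],[0,0,0,0,0,0,1],[0,0,0,0,0,0,1],[0,0,0,0,0,0,1]]'
python3 - <<'E'
from h import *
import cv2
a=r.snapshot("top")["pixels"][120:250,180:400,::-1];b=r.snapshot("scene")["pixels"][135:300,140:345,::-1]
f=lambda i:cv2.resize(i,(400,300),interpolation=3)
cv2.imwrite("pics/d.png",np.hstack([f(a),f(b)]))
E
```

```text
time: 5.15
tool_pos: [426.2, -167.9, 103.8]
tcp_rot: [179.6, -1.1, 174.0]
ft_force: [0.4, -0.5, -1.1]
finger_gap: 0.2
grip_force: 0.0
time: 5.65
tool_pos: [406.5, -169.1, 192.3]
tcp_rot: [180.0, -0.1, 174.0]
ft_force: [-0.7, 0.6, -1.2]
finger_gap: -0.1
grip_force: 0.0
```

View pics/d.png

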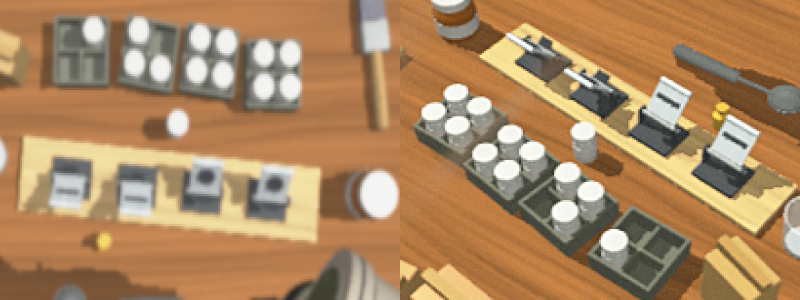

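The two right tags now lie back with the boss up, at about (208,175) and (272,182), in front of the full trays. The two left tags show the bar and lean to the robot. Nothing else moved and the arm is clear.

```bash
python3 -c "
from bench import r
print(r.hand_in())"
```

```text
the job is handed in; nothing more can be done
None
```

I pushed only the rightmost tag: it now lies back like the one beside it, both at full trays, while the two left tags (trays not full) still lean to the robot; the job is handed in, and no verdict came back.

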